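# Tighten the glue-up clamp on a scraper handle

## Robot

A 6-joint arm with a two-finger parallel gripper is mounted at the origin on the work surface. World frame = base frame: x ahead of the robot, y to its left, z up, the work surface at z = 0. Lengths are in m, angles in rad, forces in N, time in s.
With the tool pointing down it reaches from about 0.35 to 0.85 m from the base axis. Payload 8.1 kg.
Tool frame: the origin (TCP) lies where the fingers leave the gripper's body, on its centre line; the fingertips stand 84 mm ahead of it and the grasp point (between the pads) lies 65 mm ahead of it (ctrl.finger_overhang is the x of the fingertips in the tool frame, in m); x points along the fingers, y is the direction in which the jaws open and shut, and the axes are right-handed (so a half turn about x gives the same grasp; the last joint's range is limited). The gripper opens to 93 mm and grips with 3 to 60 N. Pads are 15 mm wide; open, the fingers measure 128 mm over their backs; the gripper's body (75 mm by 188 mm) begins 65 mm behind the grasp point.
Start: joints at [-1.409, 0.13, 1.488, -0, 1.523, -0.085], TCP at [0.147, -0.582, 0.303] pointing down, gripper open.
Joint ranges: [-2.96, 2.96], [-0.89, 2.26], [0.02, 2.5], [-1.34, 4.48], [0, 2.73], [-2.66, 2.66]. Speed limits (rad/s): [2.39, 2.39, 2.79, 3.14, 3.14, 3.14].

## Interface

Orientations are given as a unit quaternion [x, y, z, w].
In Python, from workcell import ctrl gives the robot as it stands. Calls block until the motion is done:
- ctrl.move_to(position, orientation): joint-space move of the TCP to a pose.
- ctrl.move_linear(position, frame=None, speed=0.15): straight line of the TCP; frame=None keeps the orientation; speed is the mean speed in m/s.
- ctrl.movej(angles): joint-space move.
- ctrl.open_gripper() and ctrl.grasp(): open the fingers fully, or close them until they stop; the grip force is fixed at half the most.
- ctrl.sleep(seconds).
- ctrl.solve_ik(position, orientation): joint angles nearest the present ones, or None.
- ctrl.read_state(): the state.
- ctrl.grab_frame(name): name is "scene" or "top" or "wrist"; returns a dict with "color" (480x640x3 uint8, red, green, blue), "camera_matrix" (3x3 intrinsics, pixels), "pose" (4x4, takes a point from camera to world coordinates). Camera axes: x right, y down, z forward; pixel columns grow to the right and rows downward; lengths in m; the calibration is good to about 2 mm. A picture is of the moment at which its call begins. There is no depth.
A pose or a line that the arm cannot do raises ctrl.IKError and nothing moves.
- ctrl.close_job(): hands the job in, once; it reports no verdict.
Trained networks look in a picture, given as the dict that the camera call returned (one of the last four; its "shot" number tells which), for a name from the list of things; names that differ only in an ending like _2 or _b are one class to them, and where a whole thing is asked for, a point or a joint stands for the part that bears it (a point fixed in the world has none). Each returns a list of dicts, best first, with "conf" (0 to 1); they miss things now and then, are a little off and sometimes report something else, mostly with a low value. They report only what shows in the picture. A call takes as long as a camera call. They do not tell look-alikes from the thing itself.
- ctrl.cut_out(picture, label): "pixels" (480x640 bool, what is visible of it) and "xy" ([column, row] in pixels, amid what is visible of it).
- ctrl.landmark_of(picture, label): "xy" ([column, row] in pixels: a listed point, or the origin of a listed thing).
The state is a dict: "time": time; "joint_pos": joint angles; "qd": joint speeds; "effort": joint torques, N m; "position": TCP position; "tool_rot": TCP orientation; "wrist_force": force on the tool from outside, world axes, zero at the start; "torque": the same for the moment, N m; "gripper_width": opening from 0.0 (shut) to 1.0 (fully open).
Only numpy, scipy, OpenCV 4.12 (cv2) and the standard library are available. Lean on these libraries where they do the work, as an engineer would, in place of code of your own. Each camera call takes 0.05 s, during which the arm holds its last target.

## Task

A scraper with freshly glued wooden handle scales is lying under the foot of one of the two screw clamps; the other clamp is empty. Grip the red T-handle of the clamp that holds the scraper by its middle and turn it clockwise until rising resistance shows that the foot is pressing firmly on the wood, without crushing it, then let go so that it stays clamped. Leave the scraper lying where it is and do not turn the empty clamp's handle.

Things in the scene. Friction and masses are not known exactly. Their poses are not given: they have to be found in the camera images.
- t_handle: Red T-handle of the loaded clamp: flat-sided bar 100 x 14 x 20 mm (long, wide, high) on a 10 mm upright stem, 45 mm of free height below its centre. Origin at its centre on the screw axis, 182 mm above the bench, at constant height; x along the bar, z up. Clockwise from above (negative about z) lowers the foot 7 mm per rad. Friction 0.25 N m (either way when paused); holds up to 35 N on the foot.
- foot: Round brass foot of that clamp, 28 mm across, 8 mm thick, under the blue arm straight below the T-handle. Origin at centre of its underside, z up. Sprung: once it touches the wood it stops sinking, and each further rad of handle adds about 60 N and 0.42 N m of torque pushing back anticlockwise. Firm is over 12 N (0.2 rad past touching); wood is crushed over 50 N (0.8 rad past touching). Best is halfway, about 28 N.
- scraper: Scraper lying on the 40 mm high wooden bed of that clamp (fixed blue C-frame 125 mm high, steel base 150 x 110 mm): wooden handle 110 x 25 x 18 mm with brass pins, flat steel blade flaring to 60 mm, 205 mm overall. Origin at centre of the wooden handle's underside, y towards the blade, z up; wood top 18 mm above it. At the start the foot hangs 1 to 6.5 mm clear of the wood.
- spare_handle_end (a point): One end of the same kind of red T-handle on the other, empty clamp: 50 mm from that clamp's screw axis, 182 mm above the bench. That handle must not be turned.
Things that resemble listed ones, but are neither listed nor needed, are in the scene too. What is shaped like the part that bears t_handle but green or purple is not meant.

How it is judged:
On the way, in this order (a step that is already met when the one before it is completed fails the run):
1. the T-handle of the loaded clamp is gripped by its middle (contact force between the fingers and t_handle above 3 N and distance between the grasp point and t_handle below 0.03 m), for 0.2 s.
2. the foot presses on the scraper's wooden handle with more than 12 N (contact force between foot and scraper above 12 N), for 0.2 s.
At the end, for the whole second after the job is handed in: The foot still presses on the scraper's wooden handle with more than 12 N after the handle is let go, and the scraper is at rest within 15 mm of where it lay at the start (contact force between foot and scraper above 12 N and distance of scraper from where it was at the start of the episode below 0.015 m and linear speed of scraper below 0.02 m/s); the robot touches nothing.
It fails at once if the wood is crushed: the foot presses on the scraper with more than 50 N (contact force between foot and scraper above 50 N).
It fails at once if the empty clamp's T-handle is turned: its end moves more than 15 mm (distance of spare_handle_end from where it was at the start of the episode above 0.015 m).
It also fails if it takes over 40 s, if anything falls off the work surface, if the arm or the gripper's body presses on something with over 40 N, if the wrist force passes 120 N, or if a joint passes its speed limit or range.

## Working session

There is one attempt and no reset: what is moved stays moved. The work goes in short steps, each a Python script; the robot and the scene stay as the last script left them, time stands still between calls to the robot, and variables do not carry over. Pictures are saved under pics/ and viewed, and the job is handed in when it is done.

```bash
ls; mkdir -p pics; cat > h.py <<'E'
import numpy as np, cv2
from workcell import ctrl
def save(f,n,crop=None,s=1):
    im=f["color"][:,:,::-1]
    if crop: a,b,c,d=crop; im=im[b:d,a:c]
    if s!=1: im=cv2.resize(im,None,fx=s,fy=s,interpolation=cv2.INTER_CUBIC)
    cv2.imwrite("pics/"+n,im)
def at_z(f,uv,z):
    K=np.array(f["camera_matrix"]);T=np.array(f["pose"])
    d=T[:3,:3]@np.linalg.solve(K,[uv[0],uv[1],1.0]);o=T[:3,3]
    return o+d*(z-o[2])/d[2]
def proj(f,p):
    K=np.array(f["camera_matrix"]);T=np.array(f["pose"])
    c=T[:3,:3].T@(np.array(p)-T[:3,3]);q=K@c;return q[:2]/q[2]
E
python3 - <<'E'
from h import *
for n in["scene","top"]:
    f=ctrl.grab_frame(n);save(f,n+"1.png")
    for l in["t_handle","foot","scraper","spare_handle_end"]:
        for r in ctrl.landmark_of(f,l): print(n,l,round(r["conf"],2),np.round(r["xy"]),np.round(at_z(f,r["xy"],{"t_handle":.182,"spare_handle_end":.182,"foot":.062,"scraper":.04}[l]),3))
s=ctrl.read_state();print(s)
E
```

```text
pics
scene t_handle 0.86 [159. 213.] [ 0.329 -0.252  0.182]
scene t_handle 0.85 [409. 216.] [0.538 0.22  0.182]
scene t_handle 0.7 [392. 157.] [0.315 0.315 0.182]
scene foot 0.61 [403. 256.] [0.532 0.231 0.062]
scene foot 0.48 [167. 254.] [ 0.319 -0.257  0.062]
scene foot 0.46 [384. 192.] [0.295 0.323 0.062]
scene scraper 0.59 [405. 263.] [0.535 0.238 0.04 ]
scene spare_handle_end 0.97 [233. 294.] [ 0.609 -0.175  0.182]
top t_handle 0.92 [466. 324.] [ 0.328 -0.258  0.182]
top t_handle 0.64 [181. 329.] [0.313 0.311 0.182]
top t_handle 0.61 [228. 222.] [0.53  0.221 0.182]
top scraper 0.7 [233. 225.] [0.538 0.237 0.04 ]
top spare_handle_end 0.84 [426. 182.] [ 0.613 -0.182  0.182]
{'time': 0.5, 'joint_pos': array([-1.40942123e+00,  1.30422899e-01,  1.48821586e+00,  3.18642433e-06,
        1.52301979e+00, -8.54058373e-02]), 'qd': array([ 1.04334081e-04,  1.08974998e-06, -1.72100883e-03, -1.74510676e-03,
        1.60193415e-04,  8.59656605e-04]), 'effort': array([-4.92592226e-04, -5.59179139e+01, -4.91569340e+01,  7.67652900e-02,
        2.43015174e-02,  1.51159708e-05]), 'position': array([ 0.14658824, -0.58181037,  0.30271281]), 'tool_rot': array([ 0.70173093,  0.08705227, -0.70173045,  0.08700563]), 'wrist_force': array([-0.18430332, -0.46950187, -0.93450315]), 'torque': array([-0.04103817, -0.04128449,  0.0284918 ]), 'gripper_width': 1.002767549270535}
```

View pics/scene1.png

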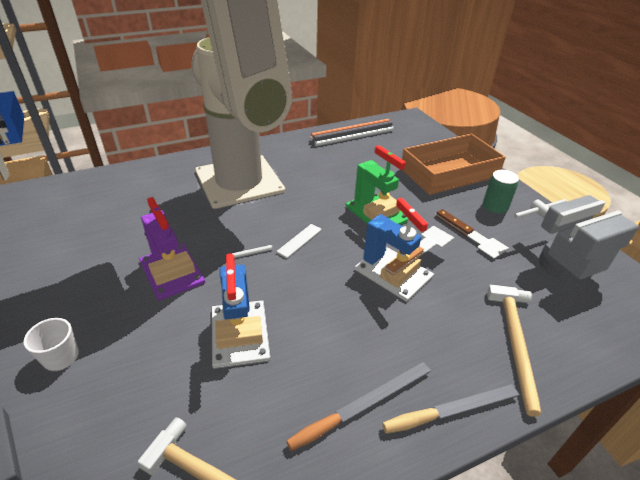

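View pics/top1.png

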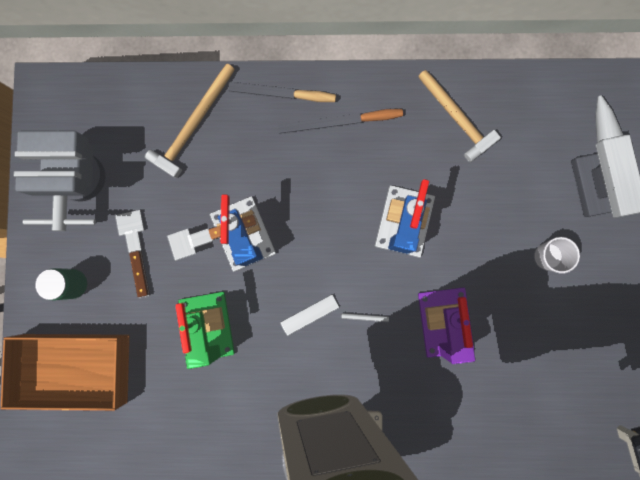

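Candidates for the T-handle:
- Loaded blue clamp: scene (410,214), top (225,219).
- Empty blue clamp: scene (231,277), top (420,204).
- Green clamp: scene (390,157), top (183,328).
- Purple clamp: scene (158,213), top (466,322).

I choose the blue one with the scraper's blade and handle under it, at top (225,219). Next is a close check and a measurement.

```bash
python3 - <<'E'
from h import *
F={}
for n,c in[("scene",(350,180,470,300)),("top",(160,170,290,290))]:
    f=ctrl.grab_frame(n);F[n]=f;save(f,n+"crop.png",c,5)
    for r in ctrl.cut_out(f,"t_handle"):
        m=r["pixels"];ys,xs=np.nonzero(m)
        if not(c[0]<r["xy"][0]<c[2] and c[1]<r["xy"][1]<c[3]) : continue
        rect=cv2.minAreaRect(np.c_[xs,ys].astype(np.float32));box=cv2.boxPoints(rect)
        print(n,r["conf"],r["xy"],len(xs),rect)
        hsv=f["color"].astype(int); red=(hsv[...,0]>110)&(hsv[...,1]<60)&(hsv[...,2]<60)
        s=np.zeros_like(m);s[c[1]:c[3],c[0]:c[2]]=1
        ys,xs=np.nonzero(red&s);rect=cv2.minAreaRect(np.c_[xs,ys].astype(np.float32));print("red",len(xs),rect)
        b=cv2.boxPoints(rect)
        print([np.round(at_z(f,p,.192),3) for p in b], at_z(f,rect[0],.19), at_z(f,rect[0],.182))
E
```

```text
scene 0.71 [408.9, 217.7] 512 ((408.0344543457031, 216.086181640625), (41.868804931640625, 19.789321899414062), 49.76364517211914)
red 230 ((410.1941223144531, 216.02352905273438), (39.58980941772461, 8.460288047790527), 40.601295471191406)
[array([0.507, 0.199, 0.192]), array([0.491, 0.222, 0.192]), array([0.59 , 0.23 , 0.192]), array([0.603, 0.208, 0.192])] [0.54740504 0.21657474 0.19      ] [0.5389005  0.22361918 0.182     ]
top 0.92 [225.6, 219.0] 388 ((225.5, 218.5), (8.999998092651367, 48.99999237060547), 0.0)
red 149 ((225.0, 218.5), (47.0, 4.0), 90.0)
[array([0.583, 0.229, 0.192]), array([0.583, 0.221, 0.192]), array([0.488, 0.219, 0.192]), array([0.488, 0.227, 0.192])] [0.53562528 0.22466806 0.19      ] [0.53660114 0.22636813 0.182     ]
```

```bash
python3 -c "
import cv2,numpy as np
a=cv2.imread('pics/scenecrop.png');b=cv2.imread('pics/topcrop.png')
a=cv2.resize(a,(400,400));b=cv2.resize(b,(400,400));cv2.imwrite('pics/crops.png',np.hstack([a,b]))"
```

```text
(no output)
```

View pics/crops.png

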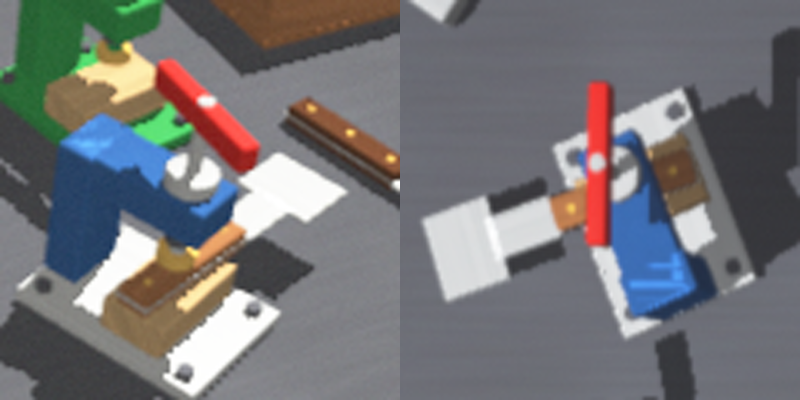

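Crops confirm it: blue C-frame, brass foot over a pinned wooden handle lying on the bed, blade sticking out. The bar centre dot is at top (224,218). Now hover over it and refine with the wrist camera.

```bash
cat >> h.py <<'E'
from scipy.spatial.transform import Rotation as R
def quat(phi):  # tool down, tool y at angle phi about world z
    x=np.array([0,0,-1.]);y=np.array([np.cos(phi),np.sin(phi),0]);return R.from_matrix(np.c_[x,y,np.cross(x,y)]).as_quat()
E
python3 - <<'E'
from h import *
s=ctrl.read_state();m=R.from_quat(s["tool_rot"]).as_matrix();print("phi0",np.arctan2(m[1,1],m[0,1]))
for k in(1,-1):
  for d in np.arange(0,1.9,.3):
    q=ctrl.solve_ik([.536,.225,.247],quat(k*np.pi/2-d));print(k,round(d,1),None if q is None else np.round(q,2))
E
```

```text
phi0 -1.3239919454187183
1 0.0 [ 0.31  0.11  1.61 -0.    1.42 -1.26]
1 0.3 [ 0.31  0.11  1.61 -0.    1.42 -0.96]
1 0.6 [ 0.31  0.11  1.61 -0.    1.42 -0.66]
1 0.9 [ 0.31  0.11  1.61 -0.    1.42 -0.36]
1 1.2 [ 0.31  0.11  1.61 -0.    1.42 -0.06]
1 1.5 [ 0.31  0.11  1.61 -0.    1.42  0.24]
1 1.8 [ 0.31  0.11  1.61 -0.    1.42  0.54]
-1 0.0 [ 0.31  0.11  1.61 -0.    1.42  1.88]
-1 0.3 [0.31 0.11 1.61 0.   1.42 2.18]
-1 0.6 [ 0.31  0.11  1.61 -0.    1.42  2.48]
-1 0.9 None
-1 1.2 None
-1 1.5 None
-1 1.8 [ 0.31  0.11  1.61 -0.    1.42 -2.6 ]
```

```bash
python3 - <<'E'
from h import *
ctrl.move_to([.536,.225,.37],quat(np.pi/2))
f=ctrl.grab_frame("wrist");save(f,"w1.png");print(np.round(f["pose"],3))
for r in ctrl.cut_out(f,"t_handle"):
    ys,xs=np.nonzero(r["pixels"]);rect=cv2.minAreaRect(np.c_[xs,ys].astype(np.float32))
    print(r["conf"],r["xy"],rect,[np.round(at_z(f,p,.192),3) for p in cv2.boxPoints(rect)],at_z(f,rect[0],.192))
for r in ctrl.landmark_of(f,"t_handle"): print(r["conf"],r["xy"],at_z(f,r["xy"],.182))
s=ctrl.read_state();print(s["time"],s["position"],s["wrist_force"],s["torque"])
E
```

```text
[[ 0.002  0.969  0.249  0.468]
 [ 1.    -0.001 -0.001  0.224]
 [-0.001  0.249 -0.969  0.451]
 [ 0.     0.     0.     1.   ]]
0.68 [317.1, 235.1] ((317.7796936035156, 238.48825073242188), (145.1131591796875, 22.79720687866211), 89.474365234375) [array([0.485, 0.219, 0.192]), array([0.485, 0.233, 0.192]), array([0.583, 0.235, 0.192]), array([0.584, 0.219, 0.192])] [0.53187898 0.22673845 0.192     ]
0.79 [319.1, 239.0] [0.53471296 0.22774956 0.182     ]
3.9917 [0.53622419 0.22446961 0.36993722] [-0.20214689 -0.27516532  0.43179053] [ 0.06480887 -0.17962623 -0.01786852]
```

View pics/w1.png

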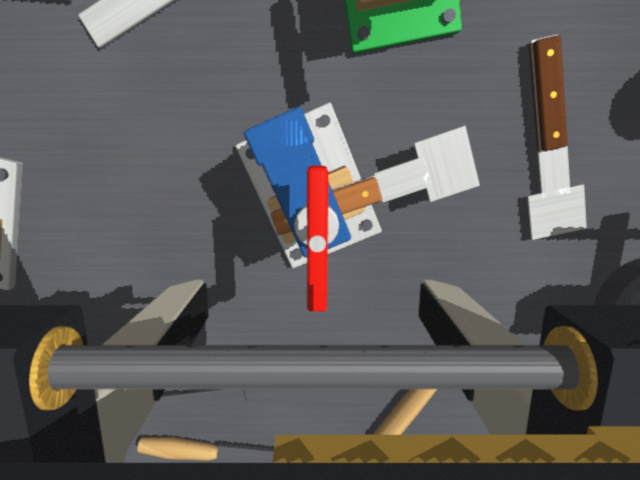

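```bash
cat >> h.py <<'E'
def rep(tag=""):
    s=ctrl.read_state();m=R.from_quat(s["tool_rot"]).as_matrix()
    print(tag,"t%.2f phi%.4f Tz%.3f"%(s["time"],np.arctan2(m[1,1],m[0,1]),s["torque"][2]),"F",np.round(s["wrist_force"],1),"T",np.round(s["torque"],3),"w%.4f"%s["gripper_width"],"e6 %.3f"%s["effort"][5],np.round(s["position"],4));return s
E
python3 - <<'E'
from h import *
p=[.535,.2263]
ctrl.move_linear([*p,.30],speed=.15)
rep("hi")
ctrl.move_linear([*p,.247],speed=.1);rep("down")
ctrl.grasp();rep("grasp");ctrl.sleep(.2);rep("g2")
f=ctrl.grab_frame("wrist");save(f,"w2.png")
E
```

```text
hi t4.61 phi1.5707 Tz0.079 F [0.4 0.1 0.4] T [ 0.064 -0.172  0.079] w0.9982 e6 0.002 [0.5352 0.2263 0.3006]
down t5.29 phi1.5708 Tz-0.058 F [-0.5  0.3  0.6] T [ 0.019 -0.217 -0.058] w1.0002 e6 -0.000 [0.5352 0.2264 0.2475]
grasp t6.49 phi1.5710 Tz-0.118 F [ 0.6  3.8 -2.3] T [ 0.676 -0.285 -0.118] w0.1466 e6 -0.085 [0.535  0.2268 0.247 ]
g2 t6.69 phi1.5711 Tz-0.123 F [ 0.5  5.2 -1.7] T [ 0.892 -0.287 -0.123] w0.1496 e6 -0.084 [0.535  0.2268 0.247 ]
```

View pics/w2.png

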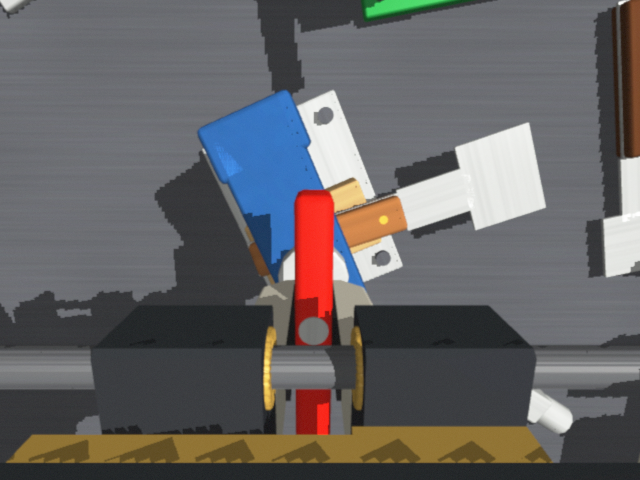

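Well gripped (width 13.9 mm, bar aligned, hub dot between the pads). Turning clockwise in small steps while watching torque.

```bash
python3 - <<'E'
from h import *
q=np.array(ctrl.solve_ik([.535,.2272,.247],quat(np.pi/2)))
ctrl.movej(q);s=rep("0");q0=q[5]
np.save("q.npy",q)
for k in range(1,5):
    q[5]=q0+.05*k;ctrl.movej(q);rep(k)
E
```

```text
0 t6.99 phi1.5707 Tz-0.083 F [-0.7 -0.5 -0. ] T [ 0.147 -0.106 -0.083] w0.1486 e6 -0.061 [0.535  0.2269 0.247 ]
1 t7.24 phi1.5218 Tz-0.026 F [-0.9 -1.1 -0. ] T [-0.052 -0.092 -0.026] w0.1475 e6 0.386 [0.535  0.2269 0.247 ]
2 t7.49 phi1.4726 Tz-0.016 F [-0.7 -1.9  1.7] T [-0.208 -0.136 -0.016] w0.1456 e6 0.383 [0.535  0.2269 0.247 ]
3 t7.74 phi1.4230 Tz-0.033 F [ 0.7 -2.6 -0.5] T [-0.447 -0.105 -0.033] w0.1486 e6 0.382 [0.535  0.2269 0.247 ]
4 t7.99 phi1.3731 Tz-0.058 F [-0.2 -4.1 -0.1] T [-0.542 -0.026 -0.058] w0.1482 e6 0.381 [0.535  0.2269 0.247 ]
```

```bash
python3 - <<'E'
from h import *
f=ctrl.grab_frame("wrist");g=ctrl.grab_frame("top")
a=cv2.resize(f["color"][:,:,::-1],(533,400));b=cv2.resize(g["color"][170:290,185:265,::-1],(267,400),interpolation=cv2.INTER_CUBIC)
cv2.imwrite("pics/w3.png",np.hstack([a,b]))
for i in range(5): rep();ctrl.sleep(.05)
E
```

```text
t8.09 phi1.3727 Tz0.051 F [-0.1 -3.6  0.7] T [-0.588 -0.065  0.051] w0.1523 e6 0.034 [0.535  0.2269 0.247 ]
 t8.14 phi1.3723 Tz0.105 F [-0.3 -4.4  0.2] T [-0.647  0.015  0.105] w0.1478 e6 0.020 [0.535  0.2269 0.247 ]
 t8.19 phi1.3720 Tz0.003 F [-1.  -4.9  0.7] T [-0.74  -0.104  0.003] w0.1461 e6 0.029 [0.535 0.227 0.247]
 t8.24 phi1.3716 Tz0.091 F [ 0.8 -4.5  0.7] T [-0.736 -0.043  0.091] w0.1500 e6 0.041 [0.535 0.227 0.247]
 t8.29 phi1.3714 Tz0.098 F [-1.7 -5.3  0.7] T [-0.765 -0.023  0.098] w0.1513 e6 0.054 [0.535  0.2269 0.247 ]
```

View pics/w3.png

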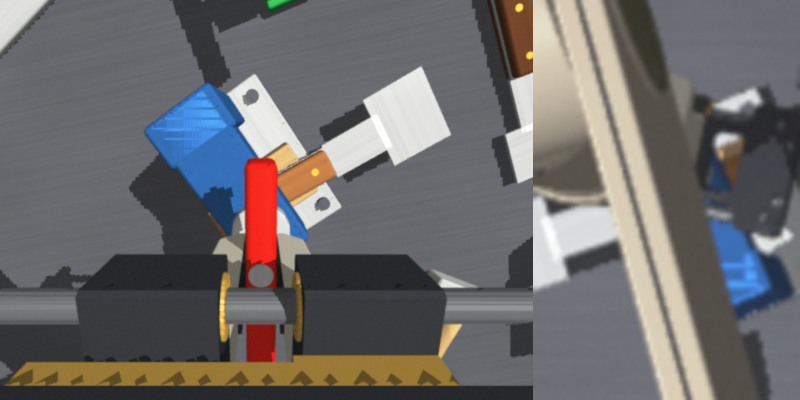

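```bash
python3 - <<'E'
from h import *
q=np.load("q.npy");q0=q[5]
qq=np.array(ctrl.solve_ik([.535,.2267,.247],quat(np.pi/2)))
q[:5]=qq[:5];np.save("q.npy",q)
base=None
for k in range(5,25):
    q[5]=q0+.05*k;ctrl.movej(q);s=rep(k)
    e=s["effort"][5]
    if k==6: base=e
    if k>6 and e>base+.07: break
np.save("k.npy",k)
E
```

```text
5 t8.59 phi1.3215 Tz0.032 F [-1.  -2.3  0.3] T [-0.362 -0.093  0.032] w0.1490 e6 0.380 [0.535  0.2269 0.247 ]
6 t8.84 phi1.2722 Tz0.010 F [-0.2 -1.9  0.3] T [-0.256 -0.147  0.01 ] w0.1467 e6 0.383 [0.535  0.2269 0.247 ]
7 t9.09 phi1.2225 Tz0.076 F [ 0.5 -1.1 -0.6] T [-0.196 -0.178  0.076] w0.1444 e6 0.382 [0.535  0.2269 0.247 ]
8 t9.34 phi1.1726 Tz0.001 F [-0.6  0.2 -0.6] T [-0.017 -0.187  0.001] w0.1480 e6 0.382 [0.535  0.2269 0.247 ]
9 t9.59 phi1.1226 Tz0.052 F [0.2 1.  0.4] T [ 0.132 -0.235  0.052] w0.1476 e6 0.381 [0.535  0.2269 0.247 ]
10 t9.84 phi1.0726 Tz-0.027 F [ 1.1  1.  -0.8] T [ 0.21  -0.254 -0.027] w0.1501 e6 0.387 [0.535  0.2269 0.247 ]
11 t10.09 phi1.0227 Tz0.032 F [ 1.1  1.1 -2.7] T [ 0.278 -0.216  0.032] w0.1456 e6 0.408 [0.535  0.2269 0.247 ]
12 t10.34 phi0.9727 Tz0.042 F [ 1.6  1.9 -1.4] T [ 0.47  -0.321  0.042] w0.1469 e6 0.429 [0.535  0.2269 0.247 ]
13 t10.59 phi0.9227 Tz0.089 F [ 1.4  2.9 -1.7] T [ 0.572 -0.4    0.089] w0.1492 e6 0.453 [0.535  0.2269 0.247 ]
```

Contact began at about step 9.75: torque rises 0.021 per 0.05 rad, as 0.42 N m/rad predicts. The target is 0.46 rad past touching, which is step 19.

```bash
python3 - <<'E'
from h import *
q=np.load("q.npy");q0=q[5]
for k in range(14,20):
    q[5]=q0+.05*k;ctrl.movej(q);s=rep(k)
    if s["effort"][5]>.6: break
ctrl.sleep(.3);rep("rest")
f=ctrl.grab_frame("wrist");save(f,"w4.png")
E
```

```text
14 t10.84 phi0.8727 Tz0.126 F [ 1.9  4.5 -2.3] T [ 0.615 -0.427  0.126] w0.1489 e6 0.479 [0.535  0.2269 0.247 ]
15 t11.09 phi0.8227 Tz0.172 F [ 2.4  4.7 -2.6] T [ 0.738 -0.457  0.172] w0.1504 e6 0.507 [0.535  0.2269 0.247 ]
16 t11.34 phi0.7723 Tz0.189 F [ 2.5  4.4 -3.6] T [ 0.782 -0.449  0.189] w0.1457 e6 0.452 [0.535  0.2269 0.247 ]
17 t11.59 phi0.7224 Tz0.292 F [ 1.8  4.9 -3.1] T [ 0.793 -0.5    0.292] w0.1466 e6 0.486 [0.535  0.2269 0.247 ]
18 t11.84 phi0.6725 Tz0.271 F [ 2.4  5.8 -2.7] T [ 0.756 -0.533  0.271] w0.1496 e6 0.523 [0.535  0.2269 0.247 ]
19 t12.09 phi0.6225 Tz0.336 F [ 2.3  5.8 -2.6] T [ 0.761 -0.51   0.336] w0.1496 e6 0.559 [0.535  0.2269 0.247 ]
rest t12.39 phi0.6228 Tz0.356 F [ 2.   5.2 -3.3] T [ 0.77  -0.493  0.356] w0.1471 e6 0.296 [0.535  0.2269 0.247 ]
```

View pics/w4.png

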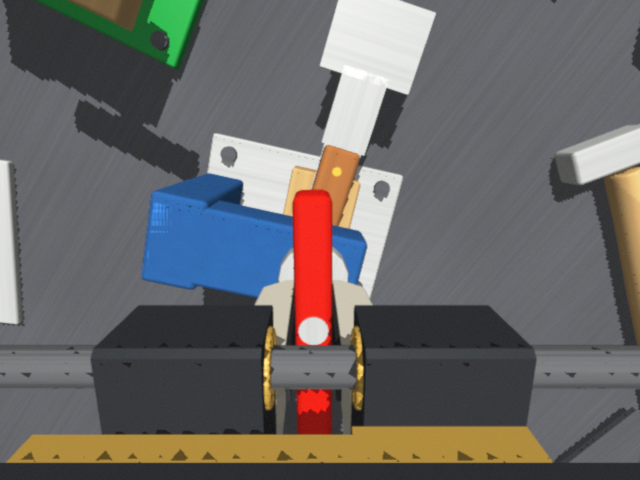

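Step 16 shows a dip in effort, probably joint dynamics. In the picture the bar is still square in the pads, with its edges at columns 294 to 333 as before, so there was no slip. That puts it about 0.46 rad past touching, or about 28 N. Releasing and rechecking the bar's angle.

```bash
python3 - <<'E'
from h import *
ctrl.open_gripper();s=rep("open")
p=s["position"];ctrl.move_linear([p[0],p[1],.37],speed=.1);rep("up")
ctrl.sleep(.2)
f=ctrl.grab_frame("wrist");save(f,"w5.png")
c=f["color"].astype(int);red=((c[...,0]>110)&(c[...,1]<60)&(c[...,2]<60)).astype(np.uint8)
n,l,st,ce=cv2.connectedComponentsWithStats(red);i=1+np.argmax(st[1:,4]);ys,xs=np.nonzero(l==i)
rect=cv2.minAreaRect(np.c_[xs,ys].astype(np.float32));b=[at_z(f,p,.192) for p in cv2.boxPoints(rect)];print(rect,np.round(b,3))
e=[b[k+1]-b[k] for k in range(3)];v=max(e,key=np.linalg.norm);print("yaw",np.arctan(v[1]/v[0]),np.linalg.norm(v))
E
```

```text
open t13.75 phi0.6200 Tz0.014 F [ 0.5 -0.4  0.2] T [-0.016 -0.097  0.014] w0.9978 e6 -0.000 [0.535  0.2267 0.247 ]
up t15.13 phi0.6200 Tz0.023 F [0.2 0.  1.2] T [ 0.008 -0.115  0.023] w1.0019 e6 0.000 [0.5348 0.2266 0.3689]
((313.0, 205.0), (74.0, 20.0), 90.0) [[0.5   0.263 0.192]
 [0.511 0.271 0.192]
 [0.539 0.232 0.192]
 [0.528 0.224 0.192]]
yaw -0.9448842706165248 0.04806490191327674
```

View pics/w5.png

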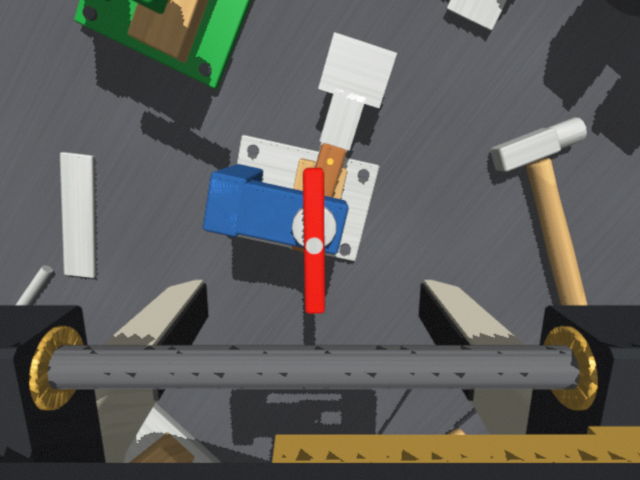

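The bar held at a yaw of −0.945 rad (commanded −0.95), so there was no spring-back. One check on the scraper's position before handing in.

```bash
python3 - <<'E'
from h import *
f=ctrl.grab_frame("wrist")
# blade far corners at w5 vs w1 (pixels read from pictures), blade height ~.05
for r in ctrl.landmark_of(f,"scraper"): print(r["conf"],r["xy"],at_z(f,r["xy"],.04))
K=f["camera_matrix"]
print("w5 corners",at_z(f,(336,33),.05),at_z(f,(396,53),.05))
def T1():
    return {"camera_matrix":K,"pose":np.array([[.002,.969,.249,.468],[1,-.001,-.001,.224],[-.001,.249,-.969,.451],[0,0,0,1]])}
print("w1 corners",at_z(T1(),(466,126),.05),at_z(T1(),(479,185),.05))
ctrl.close_job()
E
```

```text
0.82 [316.9, 198.2] [0.53265752 0.23584395 0.04      ]
w5 corners [0.45858764 0.36851944 0.05      ] [0.51295147 0.38688905 0.05      ]
w1 corners [0.45712314 0.36919861 0.05      ] [0.51309674 0.38718914 0.05      ]
the job is handed in; nothing more can be done
```

I clamped the scraper under the loaded blue clamp and handed the job in after about 15 s of the 40 s allowed; no verdict was reported.

- **Clamping:** I gripped the loaded clamp's T-handle by its middle and turned it 0.95 rad clockwise. The torque began to rise at about 0.49 rad, at the expected 0.42 N m per rad. I stopped 0.46 rad past touching, which should be about 28 N on the foot. This force comes from the angle and torque, not from a direct reading.
- **After letting go:** The handle stayed put, at −0.945 rad in the picture against −0.95 commanded. The arm stood clear, with the wrist force near zero.
- **Scraper:** Its blade corners were within about 2 mm of where they started; the trained network put its origin about 5 mm from its first estimate, still inside the 15 mm limit.
- **Empty clamp:** I never went near the other clamp's handle.

**Check that disagreed:** the last joint's effort dipped once, at step 16, and then rose faster than predicted. The wrist torque also rose somewhat faster than predicted. The pictures showed no slip of the bar in the grip, so I kept the angle-based estimate.

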